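# Park the washer's door-lock plunger

### The job

The washer's door lock is on its service stand on the counter. Press the long white pad down into the housing against its spring and, keeping it down, slide the red keeper all the way along to its black stops so that it traps the plunger and the pad stays down when you let go. The lock is plastic: never push on the pad or the keeper with more than about 20 N, and leave everything else on the counter where it is.

Things in the scene. Friction and masses are not known exactly. Their poses are not given: they have to be found in the camera images.
- lock: Washer door lock on a pale wooden stand 110 (x) x 164 (y) x 24 mm, fixed to the counter. Origin: centre of the stand's underside, z up; the keeper goes home towards +y. Offsets below are in this frame, mm. Grey housing: x -42..42, y -65..65, top z 44, open well x -26..26 with the spring plunger and its pad in it. Two black stops at y 30, x 31..41 and -41..-31, up to z 54.
- pad_place (a point): Fixed point of the lock at x 0, y -30, z 62, on the part of the white pad that the keeper leaves free at the start. Pad: flat, slick (friction about 0.15), x -15..15, y -55..45. It sits on adjusting screws: its top, spring relaxed, lies anywhere from z 62 to z 77; that height is not measured (this point does not show it), so find it by touch.
- plunger: Plunger with the pad on it. Its origin is at the lock's origin while it is up (relaxed) and drops straight down with it, to -9.5 mm hard against the bottom. Spring: 3.5 N to start, then 1.1 N per mm (10 N at 6 mm, 14 N at 9.5 mm). Brass ears at its sides (x 12..24 and -24..-12, y 10..30) block the keeper until it is over 6 mm down; trapped under the keeper it stays about 6 mm down.
- keeper: Red keeper; origin at the lock's origin when open, slides only along the lock's +y, up to 26 mm (home, against the stops). Starts 0 to 4 mm along; the ears block it at 6 mm while the plunger is up. Friction 2.5 N; stays where left. A bridge: flat runners beside the pad, two posts (inner faces x 31 and -31), crossbar over the pad 80 (x) x 10 (y) mm, z 82 to 104.
- keeper_bar (a point): Moves with the keeper: centre of the crossbar's push face, which looks to the lock's -y: x 0, y -14 plus the keeper's travel, z 93. Closed fingers that press on the pad on the -y side of the bar and move towards +y push the keeper home while they hold the pad down.
- spray_bottle: Clear spray bottle with yellow head, 72 mm across, 232 high, standing; origin under its centre. Leave alone.
- softener: White bottle with blue cap, 80 mm across, 170 high, standing; origin under its centre. Leave alone.
- tape_roll: Red roll, 84 mm across, 36 high, lying flat near the lock's +y end; origin under its centre. Leave alone.
- screwdriver: Screwdriver with yellow handle, 170 long, lying near the lock; origin at its underside, length along its x. Leave alone.
- brush: Hand brush with green handle, 220 long, lying; origin at its underside, length along its x. Leave alone.
- parts_tray: Open blue tray 120 x 160 x 35 mm; origin under its centre. Leave alone.

How it is judged:
On the way, in this order (a step that is already met when the one before it is completed fails the run):
1. the pad is pressed down far enough to clear the keeper, with the keeper still open (z of plunger in the frame of lock below -0.0055 m and y of keeper in the frame of lock below 0.01 m), for 0.1 s.
2. the keeper is slid home over the held-down plunger (y of keeper in the frame of lock above 0.023 m and z of plunger in the frame of lock below -0.0045 m), for 0.1 s.
At the end, for the whole second after the job is handed in: The keeper is home (within 3 mm of its stops), the plunger is trapped at least 4.5 mm down without the robot's help, all is at rest, and every other thing is within 20 mm of where it was (all of step 2 and linear speed of each of keeper, plunger below 0.005 m/s and distance of each of spray_bottle, softener, tape_roll, screwdriver, brush, parts_tray from where it was at the start of the episode below 0.02 m); the robot touches nothing.
It fails at once if the robot pushes on the pad or the keeper with more than 22 N (contact force between any of the fingers, the arm and plunger above 22 N or contact force between any of the fingers, the arm and keeper above 22 N).
It fails at once if another thing on the counter is moved more than 20 mm or knocked over (distance of any of spray_bottle, softener, tape_roll, screwdriver, brush, parts_tray from where it was at the start of the episode above 0.02 m or angle between any of spray_bottle, softener's own z axis and vertical above 0.4 rad).
It also fails if it takes over 38 s, if anything falls off the work surface, if the arm or the gripper's body presses on something with over 40 N, if the wrist force passes 120 N, or if a joint passes its speed limit or range.

### The arm

A 6-joint arm with a two-finger parallel gripper is mounted at the origin on the work surface. World frame = base frame: x ahead of the robot, y to its left, z up, the work surface at z = 0. Lengths are in m, angles in rad, forces in N, time in s.
With the tool pointing down it reaches from about 0.425 to 0.95 m from the base axis. Payload 3.5 kg.
Tool frame: the origin (TCP) lies midway between the tips of the shut fingers; the grasp point (between the pads) lies 19 mm behind it; z points along the fingers, y is the line along which they close (so a half turn about z gives the same grasp; the last joint's range is limited). The gripper opens to 85 mm and grips with 20 to 120 N. Pads are 22 mm wide; open, the fingers measure 114 mm over their backs; the gripper's body (76 mm by 85 mm) begins 54 mm behind the grasp point. The pads swing forward as they close: fully open they stand 13 mm farther back than shut.
Start: joints at [-1.263, 0.286, 1.577, -0, 1.279, -0.15], TCP at [0.298, -0.605, 0.231] pointing down, gripper open.
Joint ranges: [-2.77, 2.77], [-0.9, 2.22], [0.21, 2.48], [-1.53, 4.67], [0.24, 2.81], [-2.84, 2.84]. Speed limits (rad/s): [2.79, 2.79, 3.14, 3.14, 3.14, 3.14].

### API

Orientations are given as a unit quaternion [x, y, z, w].
In Python, from plant import * gives the robot as it stands.
- The arm moves only by the tool move_arm, never from a script. Its argument "moves" is a list of rows, each a list of 3 entries, a list of its own where there are three numbers: the opening, from 0 (shut) to 1 (fully open), then the shift along the tool's x, y, z in m, then the turn, a rotation vector about the tool's x, y, z in rad. A call has exactly 10 rows; each row shifts and turns the commanded pose from where the row before left it, along the tool's axes as they then stand; what a row does not reach is not made up. A row lasts 1/12 s, in which the tool goes at most 41.7 mm and 7.16 degrees, less where a joint would pass 70% of its speed; a pose out of reach is approached as far as the arm can. A call is refused whole if a number of a shift passes 0.0417 or a number of a turn 0.125, either way. A call with a gripper value outside its range is refused whole. The fingers move at their own pace and stop on an object; "grip_force" is the grip in N (left out, the last holds). Time passes only in rows, so rows that do not move let the fingers close, or fill a call up. It gives the time, the measured TCP pose, the force, the opening and the grip force at its end, in the units of the state.
- get_state(): the state, without advancing time (a new reading comes with each control period).
- read_camera(name): name is "scene" or "side" or "wrist"; returns the picture (420x560x3 uint8, red, green, blue); there is no depth.
- camera_params(name): a dict with "fx", "fy", "cx", "cy" (pixels), "rvec" (rotation vector, rad) and "tvec" (3), from world to camera coordinates, as OpenCV has them; the wrist camera has in their place "tool_from_camera" (4x4, takes a point from camera to tool coordinates, whose origin is the TCP and whose axes are the flange's). Camera axes: x right, y down, z forward; pixel columns grow to the right and rows downward; lengths in m; the calibration is good to about 2 mm. A picture is of the moment at which its call begins: read the wrist's pose just before it. camera_params takes no time and is no camera call.
- sign_off(): hands the job in; it is judged then, once.
The state is a dict: "time": time; "qpos": joint angles; "dq": joint speeds; "joint_efforts": joint torques, N m; "eef_pos": TCP position; "tcp_rot": TCP orientation; "contact_force": force on the tool from outside, world axes, zero at the start; "wrist_torque": the same for the moment, N m; "opening": opening from 0.0 (shut) to 1.0 (fully open); "finger_force": force on a finger pad.
Only numpy, scipy, OpenCV 4.12 (cv2) and the standard library are available. Lean on these libraries where they do the work, as an engineer would, in place of code of your own. Each camera call takes 0.05 s, during which the arm holds its last target. There are 200 camera calls.

## Working session

There is one attempt and no reset: what is moved stays moved. The work goes in short steps, Python scripts to look and compute and a tool call to move; the robot and the scene stay as the last step left them, time stands still between calls to the robot, and variables do not carry over. Pictures are saved under pics/ and viewed, at most 10 in all, crops included, and the job is handed in when it is done.

Besides the shell and the picture viewer there is one more tool, called after "Call:" by a JSON object that holds its "method" and its "body". move_arm: Moves the arm, as the interface text tells. Its arguments: {"type":"object","properties":{"moves":{"type":"array"},"grip_force":{"type":"number"}},"required":["moves"]}

```bash
mkdir -p pics; python3 - <<'E'
from plant import *
import cv2
s=get_state();print(s)
for n in("scene","side"):
    cv2.imwrite(f"pics/{n}0.png",read_camera(n)[:,:,::-1]);print(n,camera_params(n))
print(camera_params("wrist"))
E
```

```text
{'time': 0.0, 'qpos': array([-1.26300709e+00,  2.87175523e-01,  1.57818912e+00,  1.91773423e-05,
        1.27859591e+00, -1.50010620e-01]), 'dq': array([-0.00137031,  0.00055321,  0.00140911,  0.0003245 ,  0.00140863,
       -0.00163053]), 'joint_efforts': array([ 1.39141216e-04, -4.05980766e+01, -2.92626286e+01, -1.50518845e-04,
        5.89416522e-03,  8.02524660e-07]), 'eef_pos': array([ 0.29815541, -0.60484466,  0.22993404]), 'tcp_rot': array([ 9.73916544e-01,  2.26903424e-01, -8.41539439e-05, -1.18099367e-03]), 'contact_force': array([-0.12814306,  0.53493047, -0.05395872]), 'wrist_torque': array([ 0.04967931, -0.0284479 , -0.0353709 ]), 'finger_force': 0.0, 'opening': 1.0046525531434929}
scene {'fx': 393.4279531584433, 'fy': 393.4279531584433, 'cx': 286.6536023608161, 'cy': 212.4319080002163, 'rvec': array([ 2.30765433,  0.61421728, -0.26337958]), 'tvec': array([-0.53430423, -0.13904512,  1.39242706])}
side {'fx': 545.9635363088987, 'fy': 545.9635363088987, 'cx': 286.11170601893474, 'cy': 202.61193613529812, 'rvec': array([ 2.41259668, -0.03525284,  0.00754785]), 'tvec': array([-0.58242084,  0.0517867 ,  1.57421146])}
{'fx': 357.1544109057908, 'fy': 357.1544109057908, 'cx': 282.5238872669623, 'cy': 205.49178046488416, 'tool_from_camera': array([[ 4.22842099e-04, -9.61967259e-01, -2.73164445e-01,
         6.90847394e-02],
       [ 9.99999789e-01,  5.41572143e-04, -3.59243900e-04,
        -1.51531265e-03],
       [ 4.93519123e-04, -2.73164235e-01,  9.61967285e-01,
        -1.42731303e-01],
       [ 0.00000000e+00,  0.00000000e+00,  0.00000000e+00,
         1.00000000e+00]])}
```

View pics/scene0.png

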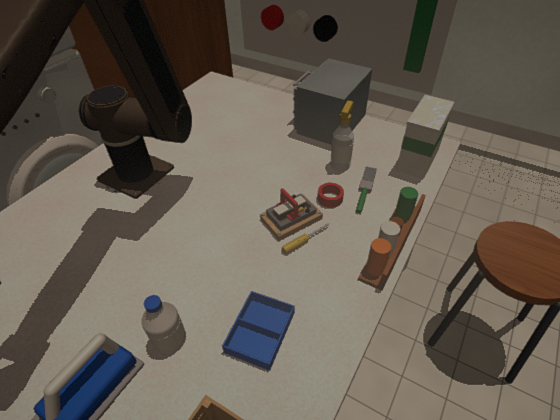

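View pics/side0.png

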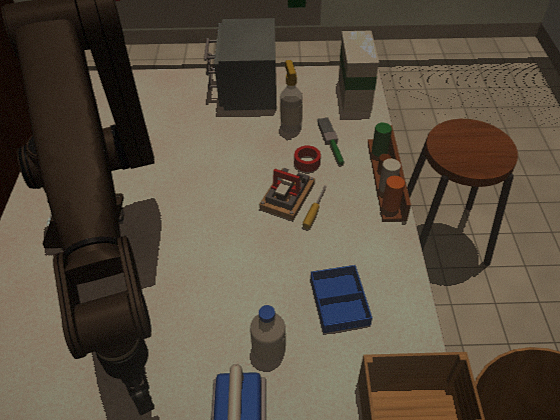

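The scene shows the lock near (291,213) and the side view shows it near (288,193). The tape lies just beyond it and the screwdriver beside it. I'll enlarge both.

```bash
python3 - <<'E'
import cv2,numpy as np
a=cv2.imread("pics/scene0.png")[165:265,245:345];b=cv2.imread("pics/side0.png")[140:240,240:340]
f=lambda i:np.clip(cv2.resize(i,(400,400),interpolation=cv2.INTER_CUBIC)*1.6,0,255)
cv2.imwrite("pics/crop.png",np.hstack([f(a),f(b)]))
E
```

```text
[ WARN:0@0.022] global loadsave.cpp:1063 imwrite_ Unsupported depth image for selected encoder is fallbacked to CV_8U.
```

View pics/crop.png

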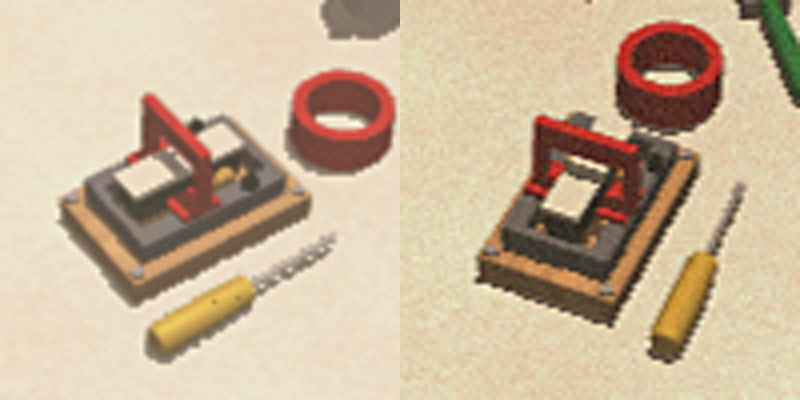

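The crop shows these stand-top corners. In the scene half: left (62,202), front (136,283), right (312,190). In the side half: left (480,255), front (612,303), right (700,152). The bar's top front edge runs (537,120) to (641,155) in the side half. Next I fit the pose to these.

```bash
cat >h.py <<'E'
from plant import *
import cv2,numpy as np
from scipy.optimize import least_squares
from scipy.spatial.transform import Rotation as R
def proj(n,P):
    c=camera_params(n);K=np.array([[c['fx'],0,c['cx']],[0,c['fy'],c['cy']],[0,0,1]])
    return cv2.projectPoints(np.array(P,float).reshape(-1,3),c['rvec'],c['tvec'],K,None)[0][:,0]
def world(p,L):
    return R.from_euler('z',p[2]).apply(np.array(L,float).reshape(-1,3))+[p[0],p[1],0]
E
python3 - <<'E'
from h import *
C=np.array([[-55,-82,24],[55,-82,24],[55,82,24]])/1e3
B=lambda t:np.array([[-40,-14+t,104],[40,-14+t,104]])/1e3
s=np.array([[62,202],[136,283],[312,190]])/4-.4+[245,165]
d=np.array([[80,255],[212,303],[300,152]])/4-.4+[240,140]
db=np.array([[137,120],[241,155]])/4-.4+[240,140]
f=lambda p:np.r_[proj("scene",world(p,C))-s,proj("side",world(p,C))-d,proj("side",world(p,B(p[3])))-db].ravel()
r=least_squares(f,[.6,0,0,2.]);print(r.x,r.fun.reshape(-1,2).round(1))
p=r.x
print(world(p,[[0,-.03,.062],[0,.037,.07]]), np.hypot(*p[:2]))
print(R.from_quat(get_state()['tcp_rot']).as_matrix().round(3))
E
```

```text
[ 0.58911744  0.07817953 -0.44387397  3.96132437] [[-0.8 -1. ]
 [ 0.5  0.9]
 [ 0.8  0.9]
 [-0.8  0.4]
 [ 1.  -0. ]
 [ 0.5 -0.1]
 [-0.6 -0.1]
 [-0.8 -0.8]]
[[0.5762342  0.05108668 0.062     ]
 [0.60500677 0.11159404 0.07      ]] 0.5942822542226427
[[ 0.897  0.442 -0.001]
 [ 0.442 -0.897  0.002]
 [ 0.    -0.002 -1.   ]]
```

Pose found: the lock is at (0.589, 0.078) with yaw -0.444, residuals are within 1 px, and the reach is fine. I'll raise the tool, then traverse.

Call:
{"method": "move_arm", "body": {"moves": [[0,[0,0,-0.035],[0,0,0]],[0,[0,0,-0.035],[0,0,0]],[0,[0,0,-0.03],[0,0,0]],[0,[0.027,-0.0233,0],[0,0,0]],[0,[0.027,-0.0233,0],[0,0,0]],[0,[0.027,-0.0233,0],[0,0,0]],[0,[0.027,-0.0233,0],[0,0,0]],[0,[0.027,-0.0233,0],[0,0,0]],[0,[0.027,-0.0233,0],[0,0,0]],[0,[0.027,-0.0233,0],[0,0,0]]], "grip_force": 40}}

```text
time: 0.93
eef_pos: [0.396, -0.3737, 0.3307]
tcp_rot: [0.974, 0.227, -0.0, -0.0]
contact_force: [0.8, 0.5, 0.7]
opening: 0.002
finger_force: 0.0
```

Call:
{"method": "move_arm", "body": {"moves": [[0,[0.027,-0.0233,0],[0,0,0]],[0,[0.027,-0.0233,0],[0,0,0]],[0,[0.027,-0.0233,0],[0,0,0]],[0,[0.027,-0.0233,0],[0,0,0]],[0,[0.027,-0.0233,0],[0,0,0]],[0,[0.027,-0.0233,0],[0,0,0]],[0,[0.027,-0.0233,0],[0,0,0]],[0,[0.027,-0.0233,0],[0,0,0]],[0,[0.027,-0.0233,0],[0,0,0]],[0,[0.027,-0.0233,0],[0,0,0]]]}}

```text
time: 1.77
eef_pos: [0.5351, -0.0454, 0.3309]
tcp_rot: [0.974, 0.227, -0.0, -0.0]
contact_force: [0.6, -0.7, 0.2]
opening: 0.0
finger_force: 0.0
```

Call:
{"method": "move_arm", "body": {"moves": [[0,[0,0,0.01],[0,0,-0.067]],[0,[0,0,0.01],[0,0,-0.067]],[0,[0,0,0.01],[0,0,-0.067]],[0,[0,0,0.01],[0,0,-0.067]],[0,[0,0,0.01],[0,0,-0.067]],[0,[0,0,0.01],[0,0,-0.067]],[0,[0,0,0.01],[0,0,-0.067]],[0,[0,0,0.01],[0,0,-0.067]],[0,[0,0,0],[0,0,-0.067]],[0,[0,0,0],[0,0,-0.067]]]}}

```text
time: 2.6
eef_pos: [0.5341, -0.047, 0.2496]
tcp_rot: [0.844, 0.536, -0.001, -0.001]
contact_force: [-0.5, -1.0, 0.2]
opening: 0.0
finger_force: 0.0
```

```bash
cat >>h.py <<'E'
p0=[0.58911744,0.07817953,-0.44387397]
def rep():
    s=get_state();r=R.from_euler('z',p0[2]).inv()
    print('t',round(s['time'],2),'lock mm',(r.apply(s['eef_pos']-[p0[0],p0[1],0])*1e3).round(1),'F lock',r.apply(s['contact_force']).round(2),'open',round(s['opening'],2))
    return s
E
python3 - <<'E'
from h import *
s=rep();M=R.from_quat(s['tcp_rot']).as_matrix();print((R.from_euler('z',p0[2]).inv().as_matrix()@M).round(3))
c=camera_params('wrist');im=read_camera('wrist')
T=c['tool_from_camera'];W=np.eye(4);W[:3,:3]=M;W[:3,3]=s['eef_pos'];V=np.linalg.inv(W@T)
def pw(L):
    q=(V[:3,:3]@world(p0,np.array(L)/1e3).T).T+V[:3,3];return np.c_[c['fx']*q[:,0]/q[:,2]+c['cx'],c['fy']*q[:,1]/q[:,2]+c['cy']]
im=np.clip(im[:,:,::-1]*1.5,0,255).astype(np.uint8).copy()
for z,L in [(0,[[-55,-82,24],[55,-82,24],[55,82,24],[-55,82,24]]),(1,[[-40,-10,104],[40,-10,104],[40,0,104],[-40,0,104]])]:
    cv2.polylines(im,[pw(L).round().astype(int)],True,(0,255,0),1)
cv2.imwrite('pics/w1.png',im)
E
```

```text
t 2.6 lock mm [   4.1 -136.7  249.6] F lock [-0.06 -1.09  0.18] open 0.0
[[-0.004  1.    -0.003]
 [ 1.     0.004 -0.001]
 [-0.001 -0.003 -1.   ]]
```

View pics/w1.png

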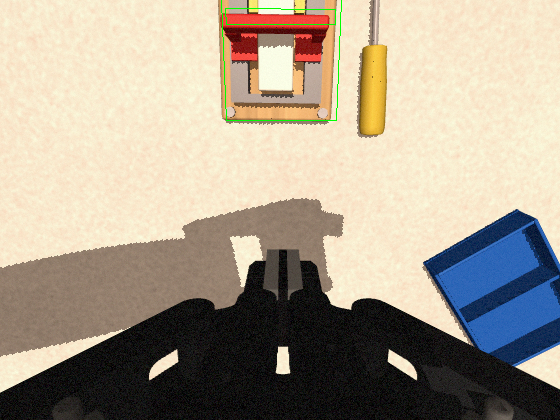

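The wrist view shows the lock 4–5 px left of the model, with the pad centre at u≈276 and the fingers at u≈283, so the y position agrees. I'll shift about -7 mm in x and come over the pad at y≈-32.

Call:
{"method": "move_arm", "body": {"moves": [[0,[0.021,-0.0014,0],[0,0,0]],[0,[0.021,-0.0014,0],[0,0,0]],[0,[0.021,-0.0014,0],[0,0,0]],[0,[0.021,-0.0014,0.02],[0,0,0]],[0,[0.021,-0.0014,0.03],[0,0,0]],[0,[0,0,0.03],[0,0,0]],[0,[0,0,0.03],[0,0,0]],[0,[0,0,0.03],[0,0,0]],[0,[0,0,0],[0,0,0]],[0,[0,0,0],[0,0,0]]]}}

```text
time: 3.48
eef_pos: [0.5721, 0.0508, 0.1095]
tcp_rot: [0.845, 0.534, -0.002, -0.002]
contact_force: [-1.2, 0.5, 0.7]
opening: 0.0
finger_force: 0.0
```

```bash
python3 - <<'E'
from h import *
s=rep();im=read_camera('wrist')[:,:,::-1]
d=read_camera('side')[:,:,::-1][140:240,240:340]
im=np.hstack([im,np.vstack([cv2.resize(d,(240,240),interpolation=cv2.INTER_CUBIC),np.zeros((180,240,3),np.uint8)])])
cv2.imwrite('pics/w2.png',np.clip(im*1.5,0,255).astype(np.uint8))
E
```

```text
t 3.48 lock mm [ -3.6 -32.1 109.5] F lock [-1.26 -0.09  0.67] open 0.0
```

View pics/w2.png

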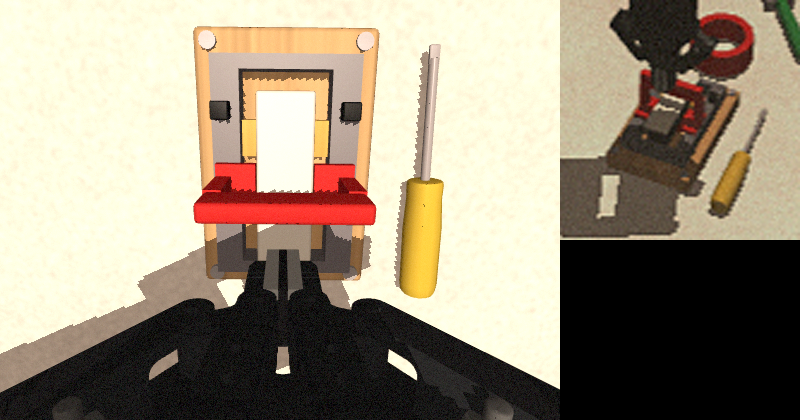

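The fingers (u≈283) are centred on the pad and bar (u≈285), about 10 mm short of the bar. I'll descend and feel for the pad.

Call:
{"method": "move_arm", "body": {"moves": [[0,[0.001,0.0005,0.006],[0,0,0]],[0,[0.001,0,0.006],[0,0,0]],[0,[0,0,0.006],[0,0,0]],[0,[0,0,0.006],[0,0,0]],[0,[0,0,0.004],[0,0,0]],[0,[0,0,0.002],[0,0,0]],[0,[0,0,0],[0,0,0]],[0,[0,0,0],[0,0,0]],[0,[0,0,0],[0,0,0]],[0,[0,0,0],[0,0,0]]]}}

```text
time: 4.42
eef_pos: [0.5753, 0.0522, 0.0817]
tcp_rot: [0.845, 0.534, 0.0, 0.0]
contact_force: [0.2, 0.2, -0.4]
opening: -0.0
finger_force: 0.0
```

Call:
{"method": "move_arm", "body": {"moves": [[0,[0,0,0.0007],[0,0,0]],[0,[0,0,0.0007],[0,0,0]],[0,[0,0,0.0007],[0,0,0]],[0,[0,0,0.0007],[0,0,0]],[0,[0,0,0.0007],[0,0,0]],[0,[0,0,0.0005],[0,0,0]],[0,[0,0,0],[0,0,0]],[0,[0,0,0],[0,0,0]],[0,[0,0,0],[0,0,0]],[0,[0,0,0],[0,0,0]]]}}

```text
time: 5.25
eef_pos: [0.575, 0.0522, 0.0774]
tcp_rot: [0.845, 0.534, 0.0, 0.0]
contact_force: [-0.4, -1.0, -0.3]
opening: -0.003
finger_force: 0.0
```

Call:
{"method": "move_arm", "body": {"moves": [[0,[0,0,0.0007],[0,0,0]],[0,[0,0,0.0007],[0,0,0]],[0,[0,0,0.0007],[0,0,0]],[0,[0,0,0.0007],[0,0,0]],[0,[0,0,0.0007],[0,0,0]],[0,[0,0,0.0005],[0,0,0]],[0,[0,0,0],[0,0,0]],[0,[0,0,0],[0,0,0]],[0,[0,0,0],[0,0,0]],[0,[0,0,0],[0,0,0]]]}}

```text
time: 6.08
eef_pos: [0.5751, 0.0521, 0.0734]
tcp_rot: [0.845, 0.534, 0.0, 0.0]
contact_force: [-0.2, 0.2, 0.3]
opening: -0.0
finger_force: 0.0
```

Call:
{"method": "move_arm", "body": {"moves": [[0,[0,0,0.0007],[0,0,0]],[0,[0,0,0.0007],[0,0,0]],[0,[0,0,0.0007],[0,0,0]],[0,[0,0,0.0007],[0,0,0]],[0,[0,0,0.0007],[0,0,0]],[0,[0,0,0.0005],[0,0,0]],[0,[0,0,0],[0,0,0]],[0,[0,0,0],[0,0,0]],[0,[0,0,0],[0,0,0]],[0,[0,0,0],[0,0,0]]]}}

```text
time: 6.92
eef_pos: [0.5751, 0.0522, 0.0694]
tcp_rot: [0.845, 0.534, 0.0, 0.0]
contact_force: [0.9, 0.2, -0.7]
opening: 0.003
finger_force: 0.0
```

Call:
{"method": "move_arm", "body": {"moves": [[0,[0,0,0.0007],[0,0,0]],[0,[0,0,0.0007],[0,0,0]],[0,[0,0,0.0007],[0,0,0]],[0,[0,0,0.0007],[0,0,0]],[0,[0,0,0.0007],[0,0,0]],[0,[0,0,0.0005],[0,0,0]],[0,[0,0,0],[0,0,0]],[0,[0,0,0],[0,0,0]],[0,[0,0,0],[0,0,0]],[0,[0,0,0],[0,0,0]]]}}

```text
time: 7.75
eef_pos: [0.5752, 0.0521, 0.0656]
tcp_rot: [0.845, 0.535, 0.0, 0.0]
contact_force: [-1.2, 0.4, 5.2]
opening: 0.001
finger_force: 2.5
```

Contact. 5.2 N puts the pad about 1.5 mm down. I'll press further.

Call:
{"method": "move_arm", "body": {"moves": [[0,[0,0,0.0007],[0,0,0]],[0,[0,0,0.0007],[0,0,0]],[0,[0,0,0.0007],[0,0,0]],[0,[0,0,0.0007],[0,0,0]],[0,[0,0,0.0007],[0,0,0]],[0,[0,0,0.0005],[0,0,0]],[0,[0,0,0],[0,0,0]],[0,[0,0,0],[0,0,0]],[0,[0,0,0],[0,0,0]],[0,[0,0,0],[0,0,0]]]}}

```text
time: 8.58
eef_pos: [0.5753, 0.052, 0.0623]
tcp_rot: [0.845, 0.535, 0.0, 0.0]
contact_force: [-3.3, 0.4, 7.2]
opening: 0.004
finger_force: 4.3
```

```bash
python3 -c "
from h import *
rep()"
```

```text
t 8.58 lock mm [ -1.2 -29.5  62.3] F lock [-3.17 -1.09  7.23] open 0.0
```

Call:
{"method": "move_arm", "body": {"moves": [[0,[0,0,0.0006],[0,0,0]],[0,[0,0,0.0006],[0,0,0]],[0,[0,0,0.0006],[0,0,0]],[0,[0,0,0.0006],[0,0,0]],[0,[0,0,0.0006],[0,0,0]],[0,[0,0,0],[0,0,0]],[0,[0,0,0],[0,0,0]],[0,[0,0,0],[0,0,0]],[0,[0,0,0],[0,0,0]],[0,[0,0,0],[0,0,0]]]}}

```text
time: 9.42
eef_pos: [0.5756, 0.0521, 0.0599]
tcp_rot: [0.845, 0.535, 0.0, 0.0]
contact_force: [-4.2, -0.3, 11.8]
opening: -0.003
finger_force: 5.5
```

Call:
{"method": "move_arm", "body": {"moves": [[0,[0,0,0],[0,0,0]],[0,[0,0,0],[0,0,0]],[0,[0,0,0],[0,0,0]],[0,[0,0,0],[0,0,0]],[0,[0,0,0],[0,0,0]],[0,[0,0,0],[0,0,0]],[0,[0,0,0],[0,0,0]],[0,[0,0,0],[0,0,0]],[0,[0,0,0],[0,0,0]],[0,[0,0,0],[0,0,0]]]}}

```text
time: 10.25
eef_pos: [0.5756, 0.052, 0.06]
tcp_rot: [0.845, 0.535, 0.0, 0.0]
contact_force: [-3.9, -0.8, 11.8]
opening: -0.0
finger_force: 5.5
```

Depth is about 7 mm at 11.8 N. I'll add a touch more, hold it, then slide towards +y.

Call:
{"method": "move_arm", "body": {"moves": [[0,[0,0,0.0005],[0,0,0]],[0,[0,0,0.0005],[0,0,0]],[0,[0,0,0],[0,0,0]],[0,[0,0,0],[0,0,0]],[0,[0,0,0],[0,0,0]],[0,[0.001,0,0],[0,0,0]],[0,[0.001,0,0],[0,0,0]],[0,[0.001,0,0],[0,0,0]],[0,[0.001,0,0],[0,0,0]],[0,[0.001,0,0],[0,0,0]]]}}

```text
time: 11.08
eef_pos: [0.5783, 0.0551, 0.0594]
tcp_rot: [0.845, 0.535, -0.0, 0.002]
contact_force: [-4.4, -5.7, 11.5]
opening: -0.002
finger_force: 5.9
```

Call:
{"method": "move_arm", "body": {"moves": [[0,[0.001,0,0],[0,0,0]],[0,[0.001,0,0],[0,0,0]],[0,[0.001,0,0],[0,0,0]],[0,[0.001,0,0],[0,0,0]],[0,[0.001,0,0],[0,0,0]],[0,[0.001,0,0],[0,0,0]],[0,[0,0,0],[0,0,0]],[0,[0,0,0],[0,0,0]],[0,[0,0,0],[0,0,0]],[0,[0,0,0],[0,0,0]]]}}

```text
time: 11.92
eef_pos: [0.5811, 0.0605, 0.0594]
tcp_rot: [0.845, 0.535, 0.0, 0.002]
contact_force: [-3.5, -5.6, 11.4]
opening: -0.001
finger_force: 5.9
```

```bash
python3 -c "
from h import *
rep()
cv2.imwrite('pics/w3.png',np.clip(read_camera('wrist')[:,:,::-1]*1.3,0,255).astype(np.uint8))"
```

```text
t 11.92 lock mm [  0.3 -19.4  59.4] F lock [-0.78 -6.54 11.44] open -0.0
```

View pics/w3.png

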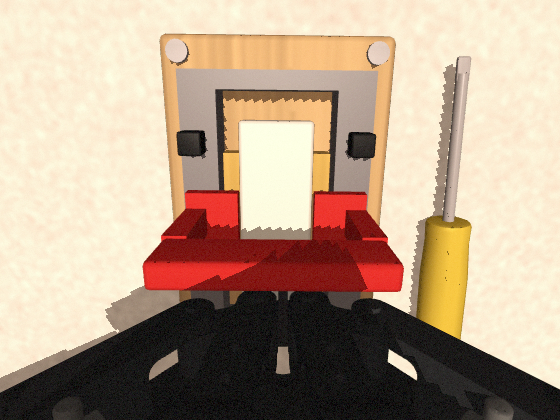

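The view shows the bar just ahead of the fingers, with about 6.5 N of steady sliding resistance and no jam. I'll add 0.8 mm of press for margin and slide on.

Call:
{"method": "move_arm", "body": {"moves": [[0,[0,0,0.0004],[0,0,0]],[0,[0,0,0.0004],[0,0,0]],[0,[0,0,0],[0,0,0]],[0,[0.001,0,0],[0,0,0]],[0,[0.001,0,0],[0,0,0]],[0,[0.001,0,0],[0,0,0]],[0,[0.001,0,0],[0,0,0]],[0,[0,0,0],[0,0,0]],[0,[0,0,0],[0,0,0]],[0,[0,0,0],[0,0,0]]]}}

```text
time: 12.8
eef_pos: [0.583, 0.0639, 0.0589]
tcp_rot: [0.845, 0.535, 0.0, 0.002]
contact_force: [-3.8, -5.6, 11.7]
opening: 0.002
finger_force: 6.1
```

```bash
python3 -c "
from h import *
rep()"
```

```text
t 12.8 lock mm [  0.6 -15.5  58.9] F lock [-1.05 -6.7  11.69] open 0.0
```

Past the ears without jamming. I'll continue.

Call:
{"method": "move_arm", "body": {"moves": [[0,[0.001,0,0],[0,0,0]],[0,[0.001,0,0],[0,0,0]],[0,[0.001,0,0],[0,0,0]],[0,[0.001,0,0],[0,0,0]],[0,[0.001,0,0],[0,0,0]],[0,[0.001,0,0],[0,0,0]],[0,[0.001,0,0],[0,0,0]],[0,[0.001,0,0],[0,0,0]],[0,[0.001,0,0],[0,0,0]],[0,[0.001,0,0],[0,0,0]]]}}

```text
time: 13.63
eef_pos: [0.5873, 0.0728, 0.0589]
tcp_rot: [0.845, 0.535, 0.0, 0.002]
contact_force: [-4.3, -5.7, 12.0]
opening: 0.001
finger_force: 6.1
```

```bash
python3 -c "
from h import *
rep()"
```

```text
t 13.63 lock mm [ 0.7 -5.6 58.9] F lock [-1.46 -7.   11.99] open 0.0
```

Now t≈19. I'll go on in smaller steps towards the stops.

Call:
{"method": "move_arm", "body": {"moves": [[0,[0.001,0,0],[0,0,0]],[0,[0.001,0,0],[0,0,0]],[0,[0.001,0,0],[0,0,0]],[0,[0.001,0,0],[0,0,0]],[0,[0.0005,0,0],[0,0,0]],[0,[0.0005,0,0],[0,0,0]],[0,[0,0,0],[0,0,0]],[0,[0,0,0],[0,0,0]],[0,[0,0,0],[0,0,0]],[0,[0,0,0],[0,0,0]]]}}

```text
time: 14.47
eef_pos: [0.5887, 0.0756, 0.0589]
tcp_rot: [0.845, 0.535, -0.002, 0.003]
contact_force: [-8.0, -12.5, 14.5]
opening: 0.002
finger_force: 6.1
```

```bash
python3 -c "
from h import *
rep()"
```

```text
t 14.47 lock mm [ 0.7 -2.5 58.9] F lock [ -1.88 -14.73  14.47] open 0.0
```

Lateral force has risen to 14.7 N, so the keeper is probably at the stops. I'll check by camera.

```bash
python3 -c "
from h import *
cv2.imwrite('pics/w4.png',np.clip(cv2.resize(read_camera('wrist')[20:320,120:460,::-1],(680,600))*1.5,0,255).astype(np.uint8))"
```

```text
(no output)
```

View pics/w4.png

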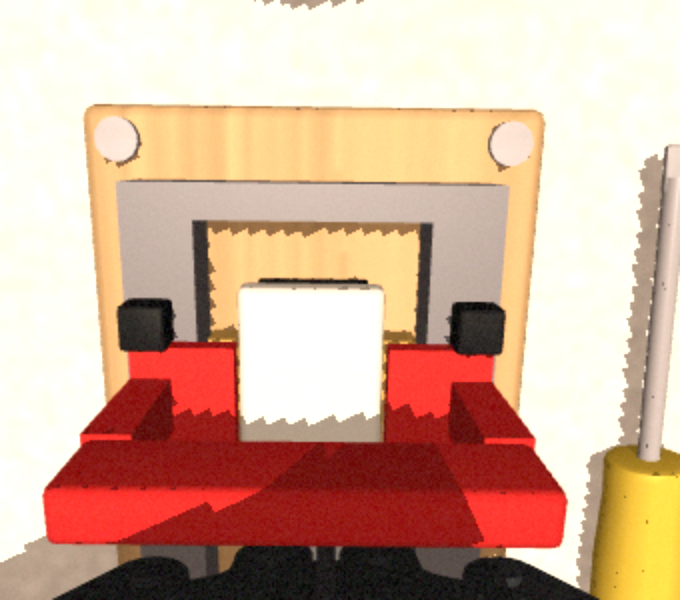

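The red runners sit flush against the black stops at rows ~345–350, so the keeper is home. I'll back off in -y, then lift clear.

Call:
{"method": "move_arm", "body": {"moves": [[0,[-0.001,0,0],[0,0,0]],[0,[-0.001,0,0],[0,0,0]],[0,[-0.001,0,0],[0,0,0]],[0,[-0.001,0,0],[0,0,0]],[0,[-0.002,0,0],[0,0,0]],[0,[-0.002,0,0],[0,0,0]],[0,[0,0,-0.002],[0,0,0]],[0,[0,0,-0.003],[0,0,0]],[0,[0,0,-0.005],[0,0,0]],[0,[0,0,-0.01],[0,0,0]]]}}

```text
time: 15.35
eef_pos: [0.5826, 0.0721, 0.0746]
tcp_rot: [0.845, 0.534, -0.002, -0.001]
contact_force: [0.6, 0.4, -0.1]
opening: 0.001
finger_force: 0.0
```

Call:
{"method": "move_arm", "body": {"moves": [[0,[0,0,-0.02],[0,0,0]],[0,[0,0,-0.03],[0,0,0]],[0,[0,0,-0.03],[0,0,0]],[0,[-0.02,0,-0.03],[0,0,0]],[0,[-0.03,0,0],[0,0,0]],[0,[-0.03,0,0],[0,0,0]],[0,[0,0,0],[0,0,0]],[0,[0,0,0],[0,0,0]],[0,[0,0,0],[0,0,0]],[0,[0,0,0],[0,0,0]]]}}

```text
time: 16.18
eef_pos: [0.5502, 0.0004, 0.1861]
tcp_rot: [0.845, 0.535, -0.0, -0.0]
contact_force: [1.1, 0.5, -0.1]
opening: -0.002
finger_force: 0.0
```

```bash
python3 -c "
from h import *
rep()
cv2.imwrite('pics/w5.png',np.clip(read_camera('wrist')[:,:,::-1]*1.4,0,255).astype(np.uint8))"
```

```text
t 16.18 lock mm [ -1.8 -87.  186.1] F lock [ 0.76  0.94 -0.05] open -0.0
```

View pics/w5.png

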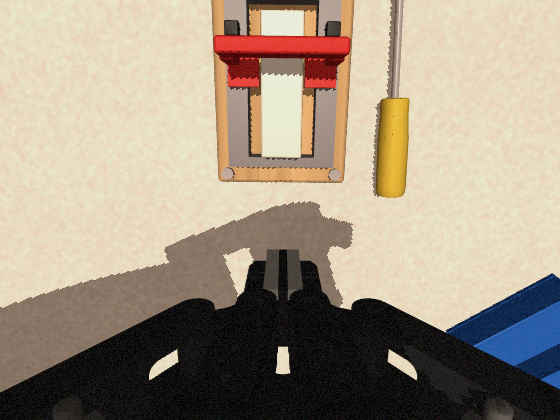

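The keeper stayed home, with the bar at row ~45 next to the stops. The other things have not moved and the robot is clear, so I'll hand in.

```bash
python3 -c "
from plant import *
print(sign_off())"
```

```text
the job is handed in; nothing more can be done
None
```

The job is handed in: the keeper is home against its stops with the pad released and the arm clear. Measured force stayed under about 15 N in each direction, but the sign-off returned no verdict.

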